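Comb the markers into the tray's grooves

TASK

The three markers lie askew across the ridges of the wooden tray. Take the orange-handled rake and comb it across the tray so that each marker lies fully down in a groove and all are parallel to the grooves (two may share a groove), then stand the rake upright on the table off the tray. Do it with the rake alone: do not touch the markers with the gripper, and leave the mug, white and blue wipes box, bottle and green highlighter where they are.

Things in the scene. Friction and masses are not known exactly. Their poses are not given: they have to be found in the camera images.
- tray: Fixed beech tray, 188 (x) x 197 mm (y); origin: centre of underside, on the table. 6 grooves along its x, 32 mm pitch, outermost centred at y = +-80 mm; 27 mm wide, 176 long, 15 deep, floor at z = 4 mm. Ridges between and outside them: 5 mm thick, tops at z = 19 mm. End boards at x = +-91 mm (176 mm between them) rise to z = 27 mm; the two y sides are open, no higher than the ridges.
- tray_mid (a point): Point over the tray's centre, level with the ridge tops (19 mm above the table); axes as the tray's. Markers on the ridges lie above it, markers in grooves wholly below it, so tine tips 4 to 8 mm higher than this push the one and pass over the other. Comb slowly (4 cm/s). Over 10 N means a half-dropped marker has caught: ease back, lift, comb again from the other side.
- rake: Loose rake, 160 g or so, standing on its tines. Two rows (along its x, centred at y = +-12.5 mm) of nine steel tines, 5 mm thick, 12.5 mm apart, 105 mm over all, hang 23 mm below an aluminium bar, 116 x 34 x 11 mm (z 23 to 34 mm). Origin: centre of the footprint at the tine tips; z up.
- rake_grip (a point): Centre of the rake's upright orange grip plate, 58 mm above the tine tips; axes as the rake's. The plate is 46 mm (x) by 16 mm (y) and spans 34 to 78 mm above the tine tips; take it across its 16 mm, along y.
- marker_red: Red marker, 12 x 130 x 13 mm (its x, y, z), 12 g or so, lying askew across the ridges of the tray at the start. Smooth: slides easily on tray and tines, tumbles rather than rolls. Its y axis runs along the barrel; origin in the middle of its length at the underside as it first lies.
- marker_red_mid (a point): Middle of the red marker's barrel, on its centre line (y along the barrel): about 25 mm above the table while the marker lies on the ridges, 9 to 11 mm when it lies on a groove's floor, wholly below the ridge tops.
- marker_black: Black marker, 12 x 130 x 13 mm (its x, y, z), 12 g or so, lying askew across the ridges of the tray at the start. Smooth: slides easily on tray and tines, tumbles rather than rolls. Its y axis runs along the barrel; origin in the middle of its length at the underside as it first lies.
- marker_black_mid (a point): Middle of the black marker's barrel, on its centre line (y along the barrel): about 25 mm above the table while the marker lies on the ridges, 9 to 11 mm when it lies on a groove's floor, wholly below the ridge tops.
- marker_blue: Dark blue thin marker, 10 x 130 x 11 mm (its x, y, z), 12 g or so, lying askew across the ridges of the tray at the start. Smooth: slides easily on tray and tines, tumbles rather than rolls. Its y axis runs along the barrel; origin in the middle of its length at the underside as it first lies.
- marker_blue_mid (a point): Middle of the dark blue thin marker's barrel, on its centre line (y along the barrel): about 25 mm above the table while the marker lies on the ridges, 9 to 11 mm when it lies on a groove's floor, wholly below the ridge tops.
- mug: Grey-white mug, 72 x 102 x 89 mm, a bystander. Origin: centre of the underside.
- wipes_box: White and blue cardboard box of lens wipes, 86 x 51 x 62 mm, a bystander. Origin: centre of the underside.
- stain_bottle: Small dark violet bottle with white cap, 32 mm across, 75 mm high, a bystander. Origin: centre of the underside.
- highlighter_green: Green highlighter lying on the table, 15 x 112 x 15 mm, a bystander. Origin: middle, at the underside.
Things that resemble listed ones, but are neither listed nor needed, are in the scene too. What is shaped like the marker_blue but purple is not meant.

How it is judged:
By the outcome, as a careful person would: the job done as asked, in the order asked, and still so for the second after the job is handed in, with the robot touching nothing.
It also fails if it takes over 51 s, if anything falls off the work surface, if the arm or the gripper's body presses on something with over 40 N, if the wrist force passes 120 N, or if a joint passes its speed limit or range.

ROBOT

A 6-joint arm with a two-finger parallel gripper is mounted at the origin on a cart in front of the work surface, level with it; the furniture and walls round the work are solid. World frame = base frame: x ahead of the robot, y to its left, z up, the work surface at z = 0. Lengths are in m, angles in degrees, forces in N, time in s.
With the tool pointing down it reaches from about 0.375 to 0.75 m from the base axis. Payload 9 kg.
Tool frame: the origin (TCP) lies where the fingers leave the gripper's body, on its centre line; the fingertips stand 73 mm ahead of it and the grasp point (between the pads) lies 54 mm ahead of it (robot.tip_reach is the distance from the TCP to the fingertips, in m); z points along the fingers, y is the line along which they close (so a half turn about z gives the same grasp; the last joint's range is limited). The gripper opens to 85 mm and grips with 20 to 120 N. Pads are 22 mm wide; open, the fingers measure 114 mm over their backs; the gripper's body (76 mm by 85 mm) begins 54 mm behind the grasp point. The pads swing forward as they close: fully open they stand 13 mm farther back than shut.
Start: joints at [-12.473, 5.964, 5.575, 89.605, 0, 77.527], TCP at [0.6, 0, 0.304] pointing down, gripper open.
Joint ranges: [-171.21, 171.21], [-48.23, 106.86], [-62.78, 66.21], [-105.2, 120.99], [-86.42, 89.51], [-180, 180]. Speed limits (degrees/s): [127.2, 127.2, 147.25, 180, 180, 180].

INTERFACE

Orientations are given as [roll, pitch, yaw] about the fixed x, y, z axes, in that order (R = Rz(yaw) Ry(pitch) Rx(roll)).
In Python, from plant import robot gives the robot as it stands. Calls block until the motion is done:
- robot.move_pose(position, orientation): joint-space move of the TCP to a pose.
- robot.line_to(position, vel=0.15, rotation=None, guard=None): straight line of the TCP; rotation=None keeps the orientation; vel is the mean speed in m/s. With guard (N) it stops when the force on the tool has changed by that much, and returns True; else False.
- robot.goto_joints(angles): joint-space move.
- robot.set_gripper(opening): finger opening in m; the grip force is fixed at half the most; returns when the fingers have stopped.
- robot.pause(seconds).
- robot.ik(position, orientation): joint angles nearest the present ones, or None.
- robot.observe(): the state.
- robot.grab_frame(name): name is "scene" or "side" or "wrist"; returns the picture (480x640x3 uint8, blue, green, red); there is no depth.
- robot.get_calibration(name): a dict with "vertical_fov" (degrees; the focal length in pixels is half the picture's height over the tangent of half this angle, whatever the lens; pixels are square), "cx", "cy" (the principal point, pixels), "k1" (the pictures are not rectified: a ray, as slopes to the right and down, at radius r is drawn at 1 + k1 r^2 times it, then the intrinsics apply), "rvec" (rotation vector, rad) and "tvec" (3), from world to camera coordinates, as OpenCV has them. Camera axes: x right, y down, z forward; pixel columns grow to the right and rows downward; lengths in m; the calibration is good to about 2 mm. A picture is of the moment at which its call begins: read the wrist's pose just before it. get_calibration takes no time and is no camera call; for the wrist camera it gives the pose at the moment of the call.
A pose or a line that the arm cannot do raises robot.IKError and nothing moves.
- robot.job_done(): hands the job in; it is judged then, once.
The state is a dict: "time": time; "q": joint angles; "qvel": joint speeds; "joint_torque": joint torques, N m; "tool_pos": TCP position; "tcp_rot": TCP orientation; "ft_force": force on the tool from outside, world axes, zero at the start; "torque": the same for the moment, N m; "gripper_width": finger opening in m; "gripper_force": force on a finger pad.
Only numpy, scipy, OpenCV 4.12 (cv2) and the standard library are available. Lean on these libraries where they do the work, as an engineer would, in place of code of your own. Each camera call takes 0.05 s, during which the arm holds its last target. There are 200 camera calls.

## Working session

There is one attempt and no reset: what is moved stays moved. The work goes in short steps, each a Python script; the robot and the scene stay as the last script left them, time stands still between calls to the robot, and variables do not carry over. Pictures are saved under pics/ and viewed, at most 10 in all, crops included, and the job is handed in when it is done.

```bash
mkdir -p pics; ls
cat > h.py <<'E'
import numpy as np, cv2
from plant import robot
def K(c):
    f=240/np.tan(np.radians(c["vertical_fov"])/2)
    return np.array([[f,0,c["cx"]],[0,f,c["cy"]],[0,0,1.]]),np.array([c["k1"],0,0,0,0.])
def ray(px,c,z):
    k,d=K(c); p=cv2.undistortPoints(np.array(px,float).reshape(-1,1,2),k,d).reshape(-1,2)
    R=cv2.Rodrigues(np.array(c["rvec"],float))[0]; t=np.array(c["tvec"],float).ravel()
    D=np.c_[p,np.ones(len(p))]@R; o=-R.T@t
    return o+D*((z-o[2])/D[:,2])[:,None]
def proj(P,c):
    k,d=K(c); return cv2.projectPoints(np.array(P,float).reshape(-1,3),np.array(c["rvec"],float),np.array(c["tvec"],float),k,d)[0].reshape(-1,2)
E
python3 - <<'E'
from h import *
for n in("scene","side","wrist"):
    c=robot.get_calibration(n); print(n,c)
    cv2.imwrite(f"pics/a_{n}.png",robot.grab_frame(n))
print(robot.observe())
E
```

```text
pics
scene {'vertical_fov': 47.45035036781349, 'cx': 316.85439902597744, 'cy': 240.49695806147403, 'k1': -0.08795440354978488, 'rvec': array([ 2.10842356, -0.68188428,  0.37195694]), 'tvec': array([-0.57021853,  0.14978278,  0.89695425])}
side {'vertical_fov': 47.41401262655405, 'cx': 330.95547374837633, 'cy': 252.98804230489395, 'k1': 0.019443250217637494, 'rvec': array([ 0.07642847, -2.63897031,  1.67710819]), 'tvec': array([0.5821159 , 0.1506212 , 1.21713691])}
wrist {'vertical_fov': 69.05044321425093, 'cx': 318.6154502738835, 'cy': 237.82022091065335, 'k1': 0.019072314244490553, 'rvec': array([-2.86731097e+00,  1.90534409e-04,  2.35125306e-03]), 'tvec': array([-0.59908207, -0.03421912,  0.3786543 ])}
{'time': 0.15, 'q': array([-1.24739211e+01,  5.99053685e+00,  5.53839202e+00,  8.96043293e+01,
       -5.69533986e-05,  7.75266290e+01]), 'qvel': array([-0.06601585, -0.08817129,  0.20300543,  0.12882683, -0.0291998 ,
       -0.07066963]), 'joint_torque': array([ 3.56894714e-03, -5.57353413e+01,  5.04006886e+01,  1.24952567e-02,
       -2.60494489e-04,  1.42527287e-05]), 'tool_pos': array([5.99826422e-01, 4.11016850e-05, 3.03313733e-01]), 'tcp_rot': array([-1.79944847e+02, -1.21420093e-02,  8.99994441e+01]), 'ft_force': array([ 0.61163177, -0.05491267, -1.41221834]), 'torque': array([ 0.00078363, -0.00209864,  0.03202473]), 'gripper_force': 0.0, 'gripper_width': 0.08508325199358747}
```

View pics/a_scene.png

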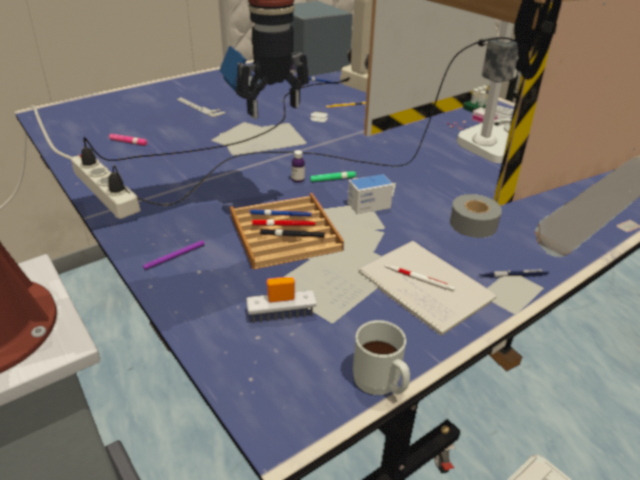

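View pics/a_wrist.png

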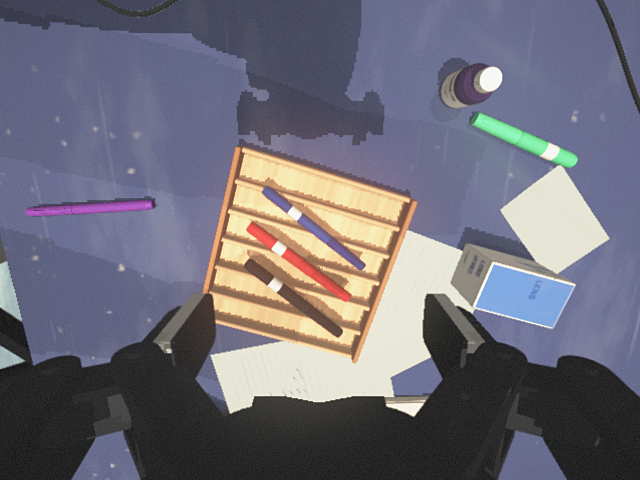

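The scene view shows the tray at about (287,230) and the rake at (281,300), which is the only thing with an orange handle. In the wrist view, three markers lie on the tray: blue (313,228), red (298,262) and black (293,297). The purple look-alike is off the tray at (90,208). There is also a pen on the pad and a dark pen off the tray, and neither fits. Next I'll measure the poses.

```bash
cat >> h.py <<'E'
def big(m):
    n,l,s,_=cv2.connectedComponentsWithStats(m.astype(np.uint8)); i=1+np.argmax(s[1:,4]); return l==i
def pose(m,c,z):
    ys,xs=np.nonzero(m); P=ray(np.c_[xs,ys],c,z)[:,:2].astype(np.float32)
    (a,s,_)=cv2.minAreaRect(P*1000); b=cv2.boxPoints((a,s,_)); e=max([b[1]-b[0],b[2]-b[1]],key=np.linalg.norm)
    an=np.degrees(np.arctan2(e[1],e[0])); an=(an+90)%180-90
    return np.round(a,1),np.round(sorted(s),1),round(float(an),1)
def masks(im):
    h=cv2.cvtColor(im,cv2.COLOR_BGR2HSV).astype(int); H,S,V=h[...,0],h[...,1],h[...,2]
    return dict(red=((H<5)|(H>172))&(S>170)&(V>90),blue=(H>105)&(H<130)&(S>140)&(V>40),black=(V<70)&(S<170),wood=(H>8)&(H<25)&(S>60)&(V>90),orange=(H>5)&(H<18)&(S>200)&(V>150))
E
python3 - <<'E'
from h import *
c=robot.get_calibration("wrist"); im=cv2.imread("pics/a_wrist.png"); M=masks(im)
roi=np.zeros(im.shape[:2],bool)
P=ray([(240,149),(415,201),(357,359),(206,320)],c,.027)*1000; print(P.round(1))
w=M["wood"].copy(); print("wood",pose(big(w),c,.023))
cv2.fillPoly(r:=np.zeros(im.shape[:2],np.uint8),[np.array([(246,165),(400,205),(350,340),(222,312)])],1); r=r>0
for k in("red","blue","black"):
    print(k,pose(big(M[k]&r),c,.027))
c=robot.get_calibration("scene"); im=cv2.imread("pics/a_scene.png"); M=masks(im)
m=big(M["orange"]); ys,xs=np.nonzero(m); print("or",xs.min(),xs.max(),ys.min(),ys.max(), pose(m,c,.058))
h=cv2.cvtColor(im,cv2.COLOR_BGR2HSV); 
w=(h[...,1]<60)&(h[...,2]>120); w[:285]=0;w[320:]=0;w[:,:240]=0;w[:,320:]=0
m=big(w);print(m.sum(),pose(m,c,.034))
print(ray([(247,298),(313,291),(249,314),(314,307)],c,.034))
d=im[190:330,220:360]; cv2.imwrite("pics/b.png",cv2.resize(d,None,fx=4,fy=4,interpolation=2))
E
```

```text
[[ 523.8   60.6   27. ]
 [ 695.4   10.2   27. ]
 [ 642.8 -171.2   27. ]
 [ 475.3 -121.9   27. ]]
wood (array([580.7, -57. ]), array([188.6, 200.1]), 73.3)
red (array([595.7, -69.9]), array([4.7, 5.4]), 42.9)Traceback (most recent call last):
  File "<stdin>", line 8, in <module>
  File "h.py", line 14, in big
    n,l,s,_=cv2.connectedComponentsWithStats(m.astype(np.uint8)); i=1+np.argmax(s[1:,4]); return l==i
                                                                      ~~~~~~~~~^^^^^^^^^
    return _wrapfunc(a, 'argmax', axis=axis, out=out, **kwds)
    return bound(*args, **kwds)
ValueError: attempt to get argmax of an empty sequence
```

Run:
```python
from h import *
c=robot.get_calibration("wrist")
T=np.array([.5825,-.056]); a=np.radians(-16.6); R=np.array([[np.cos(a),-np.sin(a)],[np.sin(a),np.cos(a)]])
for n,p in dict(blue=[(264,188),(364,268)],red=[(249,226),(349,299)],black=[(247,263),(341,333)]).items():
    P=ray(p,c,.026)[:,:2]; L=(P-T)@R; d=L[1]-L[0]; print(n,(L*1000).round(0).tolist(),np.degrees(np.arctan2(d[1],d[0])).round(1),np.linalg.norm(d).round(3))
c=robot.get_calibration("scene"); im=cv2.imread("pics/a_scene.png"); M=masks(im)
m=big(M["orange"]); ys,xs=np.nonzero(m); print("or",xs.min(),xs.max(),ys.min(),ys.max(), pose(m,c,.058))
h=cv2.cvtColor(im,cv2.COLOR_BGR2HSV); 
w=(h[...,1]<70)&(h[...,2]>120); w[:285]=0;w[320:]=0;w[:,:240]=0;w[:,320:]=0
m=big(w);print(m.sum(),pose(m,c,.034))
print(ray([(247,298),(313,291),(249,314),(314,307)],c,.034).round(4))
d=im[190:330,220:360]; cv2.imwrite("pics/b.png",cv2.resize(d,None,fx=4,fy=4,interpolation=2))
```

```text
blue [[-59.0, 65.0], [64.0, 13.0]] -23.0 0.133
red [[-64.0, 23.0], [59.0, -25.0]] -21.5 0.132
black [[-56.0, -17.0], [64.0, -67.0]] -22.9 0.13
or 268 293 280 300 (array([ 438.7, -265. ]), array([43., 48.]), 60.9)
1225 (array([ 440.4, -263.2]), array([ 80.7, 125.3]), -36.5)
[[ 0.3946 -0.2251  0.034 ]
 [ 0.4968 -0.2749  0.034 ]
 [ 0.3773 -0.261   0.034 ]
 [ 0.4743 -0.3088  0.034 ]]
```

View pics/b.png

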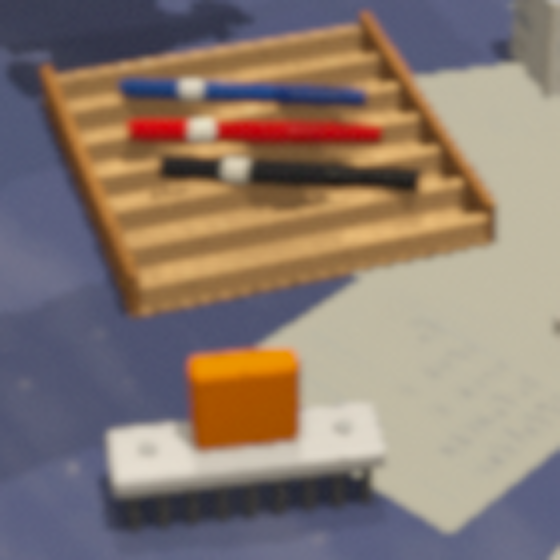

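Run:
```python
from h import *
robot.move_pose([.436,-.265,.24],[180,0,-26])
c=robot.get_calibration("wrist"); im=robot.grab_frame("wrist"); cv2.imwrite("pics/c.png",im)
m=big(masks(im)["orange"]); print(pose(m,c,.078)); print(robot.observe()["time"],robot.observe()["q"].round(0))
```

```text
Traceback (most recent call last):
  File "h.py", line 14, in big
    n,l,s,_=cv2.connectedComponentsWithStats(m.astype(np.uint8)); i=1+np.argmax(s[1:,4]); return l==i
                                                                      ~~~~~~~~~^^^^^^^^^
ValueError: attempt to get argmax of an empty sequence
```

View pics/c.png

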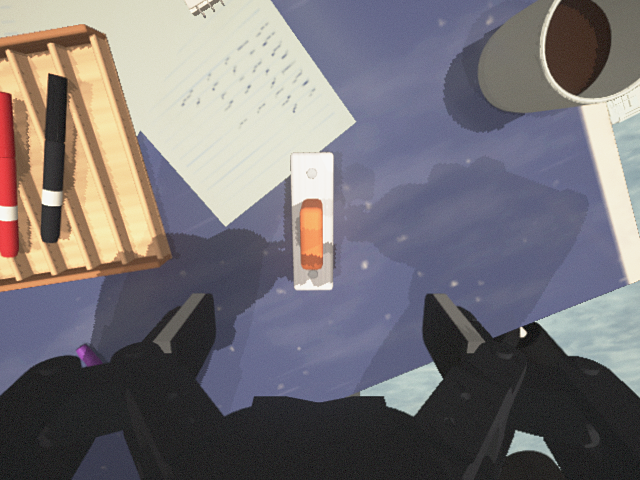

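The rake lies squarely under the gripper: bar (291–333, 153–290), grip top around (312,205). I'll cast the bar's corners, then grasp.

Run:
```python
from h import *
c=robot.get_calibration("wrist")
P=ray([(291,153),(333,153),(333,290),(294.5,290)],c,.034)[:,:2]; C=P.mean(0); d=P[0]+P[1]-P[2]-P[3]
yaw=np.degrees(np.arctan2(d[1],d[0])); print(C,yaw,np.linalg.norm(d)/2)
robot.line_to([C[0],C[1],.135],vel=.15,rotation=[180,0,yaw])
g=robot.line_to([C[0],C[1],.113],vel=.08,guard=8)
o=robot.observe(); print(g,o["time"],o["tool_pos"],o["ft_force"])
robot.set_gripper(0.0)
o=robot.observe(); print(o["time"],o["gripper_width"],o["gripper_force"],o["tool_pos"],o["tcp_rot"],o["ft_force"])
```

```text
[ 0.43978261 -0.26044853] -25.4262409518231 0.11417565993509321
False 2.7667 [ 0.43946103 -0.26015742  0.11237613] [-0.15404402 -0.08252626  0.52519564]
3.4 0.015209800431092402 58.59688460826874 [ 0.4398606  -0.26048343  0.11320146] [ 1.79999771e+02 -1.41837930e-02 -2.54235128e+01] [0.69247538 1.13617672 1.97219414]
```

```bash
cat >> h.py <<'E'
T=np.array([.5825,-.056]); YAW=-16.6; a_=np.radians(YAW); RT=np.array([[np.cos(a_),-np.sin(a_)],[np.sin(a_),np.cos(a_)]])
H=.113
def W(x,y,tip): return [*(T+RT@np.array([x,y])),tip+H]
def loc(p): return ((np.array(p)[:2]-T)@RT).round(4)
def comb(y0,y1,tip=.025,x=0,guard=9,vel=.04,rot=None):
    g=robot.line_to(W(x,y1,tip),vel=vel,guard=guard,rotation=rot); o=robot.observe()
    print("comb",g,o["time"],loc(o["tool_pos"]),o["ft_force"].round(1)); return g
def shots(n):
    for k in("scene","side"):
        im=robot.grab_frame(k); c=robot.get_calibration(k); q=proj([[*W(x,y,0)[:2],.02] for x in(-.11,.11) for y in(-.115,.115)],c)
        a,b=np.maximum(q.min(0).astype(int)-8,0),q.max(0).astype(int)+8; d=im[a[1]:b[1],a[0]:b[0]]
        np.save(f"pics/{n}_{k}.npy",a); print(k,a,d.shape)
        yield cv2.resize(d,(400,400),interpolation=2)
def pic(n): cv2.imwrite(f"pics/{n}.png",np.hstack(list(shots(n))))
E
python3 - <<'E'
from h import *
p=robot.observe()["tool_pos"]
robot.line_to([p[0],p[1],.2],vel=.15)
robot.move_pose(W(0,.096,.08),[180,0,YAW])
robot.line_to(W(0,.096,.025),vel=.1)
print(robot.observe()["time"],robot.observe()["ft_force"].round(1))
g=comb(.096,-.076)
if not g: robot.line_to(W(0,-.076,.07),vel=.15); robot.line_to(W(0,-.15,.10),vel=.2)
pic("d"); print(robot.observe()["time"])
E
```

```text
9.6 [-0.2  0.3 -1.3]Traceback (most recent call last):
  File "<stdin>", line 7, in <module>
  File "h.py", line 28, in comb
    g=robot.line_to(W(x,y1,tip),vel=vel,guard=guard,rotation=rot); o=robot.observe()
plant.IKError: the arm cannot follow that straight line within its joint ranges
```

Run:
```python
from h import *
o=robot.observe(); print(o["time"],o["q"].round(1),o["tool_pos"],o["tcp_rot"].round(1))
for y in(.096,.05,0,-.04,-.076): print(y,np.round(robot.ik(W(0,y,.025),[180,0,YAW]) ,1))
```

```text
9.6 [  -8.9    9.9   -7.4   72.6    0.  -172.3] [0.61011365 0.03597605 0.1383842 ] [-180.    -0.   -16.6]
0.096 [  -8.9    9.9   -7.4   72.6    0.  -172.3]
0.05 [ -13.3    7.5  -10.1   72.4    0.  -176.7]
0 [-18.3   5.5 -12.2  72.3   0.  178.3]
-0.04 [-22.3   4.4 -13.4  72.2   0.  174.3]
-0.076 [-26.    3.9 -14.   72.2   0.  170.6]
```

The wrist joint is at its range end, so I'll lift and use the half-turned wrist. The rake is symmetric, so this changes nothing for the combing.

Run:
```python
from h import *
robot.line_to(W(0,.096,.08),vel=.15)
robot.move_pose(W(0,.096,.08),[180,0,YAW+180])
robot.line_to(W(0,.096,.025),vel=.1)
print(robot.observe()["time"],robot.observe()["ft_force"].round(1),robot.observe()["q"].round(1))
g=comb(.096,-.076)
if not g: robot.line_to(W(0,-.076,.07),vel=.15); robot.line_to(W(0,-.15,.10),vel=.2)
pic("d"); print(robot.observe()["time"])
```

```text
13.4667 [ 0.1 -0.6 -1.1] [-8.9  9.9 -7.4 72.6  0.   7.7]
comb False 17.9167 [-0.    -0.076] [ 0.7  0.2 -1.7]
scene [212 181] (94, 150, 3)
side [260 255] (78, 137, 3)
19.0167
```

View pics/d.png

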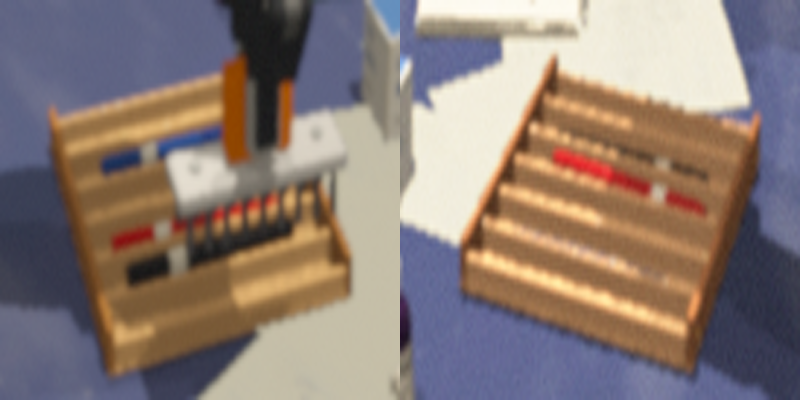

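Blue and black look to be down in grooves, but red is uncertain. I'll take a wrist picture from here, where the tray is to the right of the rake.

Run:
```python
from h import *
c=robot.get_calibration("wrist"); im=robot.grab_frame("wrist"); 
print(proj([[*W(x,y,0)[:2],.019] for x in(-.088,.088) for y in(-.064,-.032,0,.032,.064)],c).round(0).tolist())
cv2.imwrite("pics/e.png",im)
```

```text
[[438.0, 113.0], [484.0, 112.0], [529.0, 112.0], [576.0, 112.0], [622.0, 111.0], [419.0, 334.0], [457.0, 334.0], [495.0, 334.0], [534.0, 334.0], [572.0, 335.0]]
```

View pics/e.png

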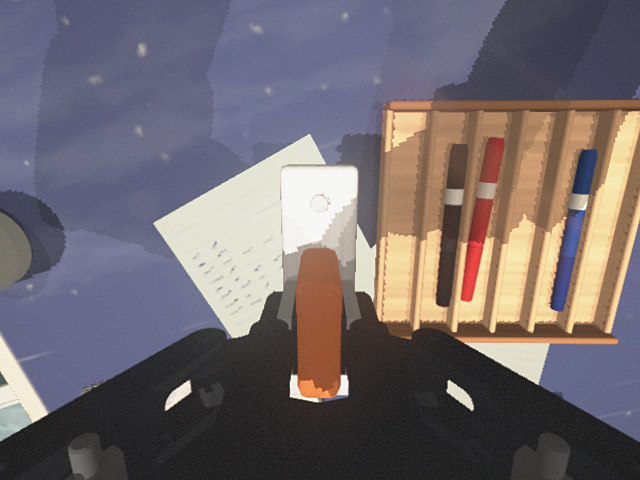

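Run:
```python
import cv2; im=cv2.imread("pics/e.png")[95:350,372:640]; cv2.imwrite("pics/f.png",cv2.resize(im,(630,600),interpolation=cv2.INTER_CUBIC))
```

```text
(no output)
```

View pics/f.png

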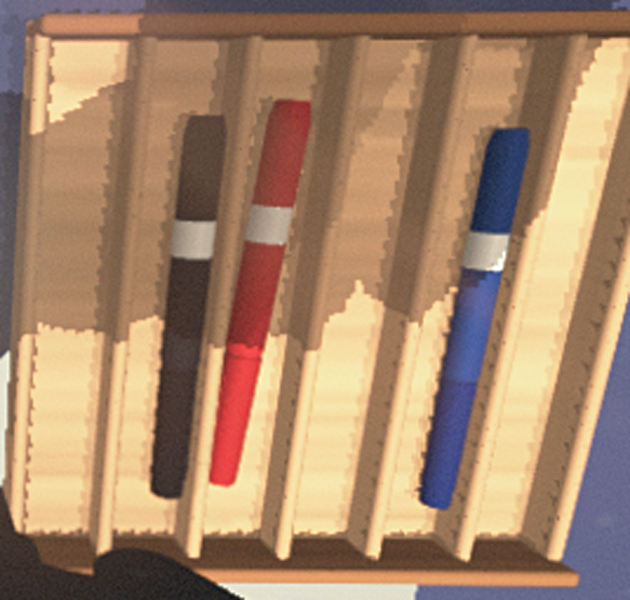

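The close-up shows black, red and blue each between ridges in their own groove (centres −48, −16 and +48 mm). Their lengths are equal, so they lie at the same depth. Black and blue are within about 1° of the grooves and red about 3°, and none overlaps a ridge top. Next I'll set the rake back on its original clear spot.

Run:
```python
from h import *
robot.move_pose([.4398,-.2605,.2],[180,0,154.6])
robot.line_to([.4398,-.2605,.122],vel=.12)
g=robot.line_to([.4398,-.2605,.1115],vel=.02,guard=4)
o=robot.observe(); print(g,o["time"],o["tool_pos"],o["ft_force"].round(1))
robot.set_gripper(.085)
robot.line_to([.4398,-.2605,.26],vel=.12)
robot.move_pose([.45,-.2,.33],[180,0,90])
cv2.imwrite("pics/g.png",np.hstack([cv2.resize(robot.grab_frame("scene")[150:390,180:420],(400,400)),cv2.resize(robot.grab_frame("wrist"),(400,300))[np.r_[0:300,[299]*100]]]))
print(robot.observe()["time"],robot.observe()["gripper_width"])
```

```text
True 20.8833 [ 0.43993586 -0.26063591  0.11316135] [-0.7  0.4  4.3]
24.175 0.08481955343784929
```

View pics/g.png

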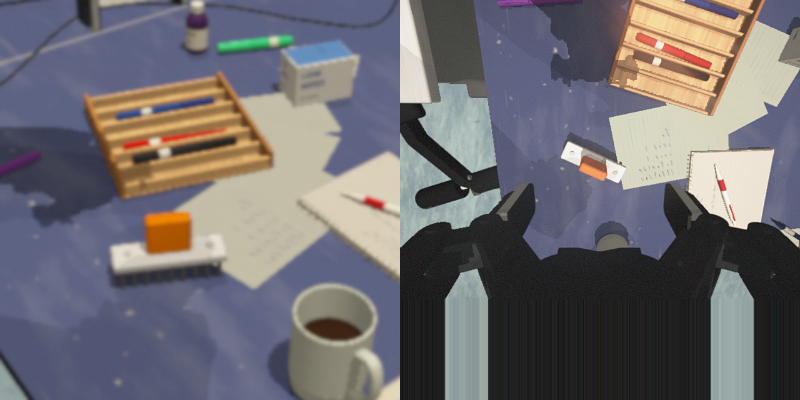

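The rake stands upright at (167,250) in the left half, clear of the tray. I'll take one overhead look from the start pose to confirm the markers before handing in.

Run:
```python
from h import *
robot.move_pose([.6,-.04,.27],[180,0,90])
im=robot.grab_frame("wrist"); cv2.imwrite("pics/i_full.png",im)
d=im[110:370,180:460]; cv2.imwrite("pics/i.png",cv2.resize(d,(646,600),interpolation=cv2.INTER_CUBIC)); print(robot.observe()["time"])
```

```text
25.1333
```

View pics/i.png

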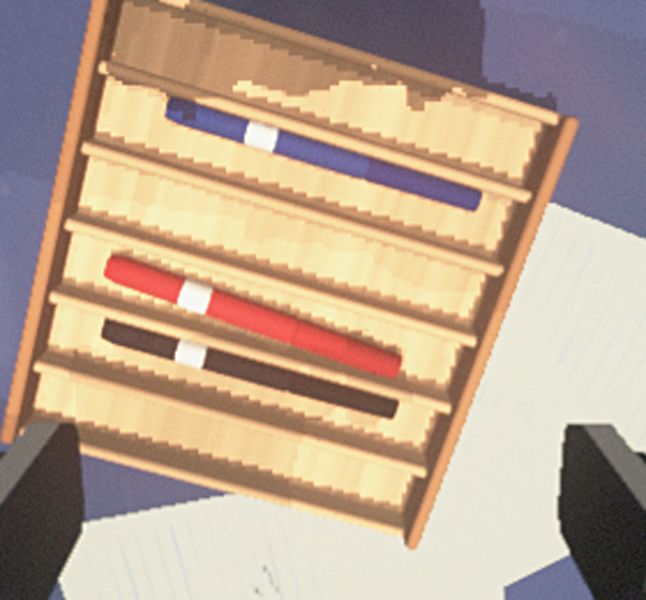

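The overhead view shows each marker between ridges. The ridges partly hide black and blue, and red at (107,268)–(398,365) clears both ridges beside it. The arm touches nothing, so I'm handing in.

```bash
python3 -c "
from plant import robot
print(robot.job_done())"
```

```text
the job is handed in; nothing more can be done
None
```

I handed the job in at about 25 s of robot time: one comb pass put each marker down in its own groove (black and blue parallel within about 1°, red about 3° off), and the rake stands upright on the table off the tray.

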